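# Level a tilting specimen stage by feel with a ball probe

### The arm

A 7-joint arm with a two-finger parallel gripper is mounted at the origin on a cart in front of the work surface, level with it; the furniture and walls round the work are solid. World frame = base frame: x ahead of the robot, y to its left, z up, the work surface at z = 0. Lengths are in m, angles in rad, forces in N, time in s.
With the tool pointing down it reaches from about 0.4 to 0.85 m from the base axis. Payload 10.4 kg.
Tool frame: the origin (TCP) lies on the centre line of the jaws, within the pads' length; the fingertips stand tip_extent ahead of it and the grasp point (between the pads) lies 8 mm behind it (tip_extent is the distance from the TCP to the fingertips, in m); z points along the fingers, y is the line along which they close (so a half turn about z gives the same grasp; the last joint's range is limited). The gripper opens to 85 mm and grips with 20 to 120 N. Pads are 22 mm wide; open, the fingers measure 114 mm over their backs; the gripper's body (76 mm by 85 mm) begins 54 mm behind the grasp point. The pads swing forward as they close: fully open they stand 13 mm farther back than shut.
Start: joints at [-1.274, 0.332, -0.065, 1.46, 0.022, 1.35, -0.088], TCP at [0.196, 0.593, 0.242] pointing down, gripper open.
Joint ranges: [-2.6, 2.6], [-0.5, 2.12], [-1.47, 1.34], [0.16, 2.42], [-1.27, 4.41], [0.06, 2.06], [-2.6, 2.6]. Speed limits (rad/s): [2.22, 2.22, 2.79, 2.79, 3.14, 3.14, 3.14].

### API

Orientations are given as a 3x3 rotation matrix whose columns are the frame's x, y, z axes.
In Python, from cell import * gives the robot as it stands.
- The arm moves only by the shell command python3 -m handwheel 'ROWS' [OPENING]. ROWS is JSON, a list of rows, each a list of 2 entries, a list of its own where there are three numbers: the shift along the tool's x, y, z in m, then the turn about the tool's z in degrees. In form: [[[dx, dy, dz], twist], ...]. A call has 1 to 8 rows; each row shifts and turns the commanded pose from where the row before left it, along the tool's axes as they then stand; what a row does not reach is not made up. A row lasts 1/12 s, in which the tool goes at most 41.7 mm and 7.16 degrees, less where a joint would pass 70% of its speed; a pose out of reach is approached as far as the arm can. A call is refused whole if a number of a shift passes 0.0417 or a number of a turn 7.16, either way. A call with a gripper value outside its range is refused whole. OPENING is the opening, from 0 (shut) to 1 (fully open), set as the call begins (- or left out, the last holds). The fingers move at their own pace and stop on an object; the grip force is fixed at half the most. Time passes only in rows, so rows that do not move let the fingers close. It gives the time, the measured TCP pose, the force, the opening and the grip force at its end, in the units of the state.
- get_state(): the state, without advancing time (a new reading comes with each control period).
- read_camera(name): name is "side" or "top" or "wrist"; returns (picture, depth): 480x640x3 uint8, blue, green, red; 480x640 float32, m along the optical axis (not along the pixel's ray), 0 where there is no reading.
- camera_model(name): a dict with "fx", "fy", "cx", "cy" (pixels), "R" (3x3) and "t" (3): a world point X has camera coordinates R X + t. Camera axes: x right, y down, z forward; pixel columns grow to the right and rows downward; lengths in m; the calibration is good to about 2 mm. A picture is of the moment at which its call begins: read the wrist's pose just before it. camera_model takes no time and is no camera call; for the wrist camera it gives the pose at the moment of the call.
- close_job(): hands the job in; it is judged then, once.
The state is a dict: "time": time; "q": joint angles; "dq": joint speeds; "effort": joint torques, N m; "tcp_pos": TCP position; "tool_rot": TCP orientation; "contact_force": force on the tool from outside, world axes, zero at the start; "torque": the same for the moment, N m; "width": finger opening in m; "grip_force": force on a finger pad.
Only numpy, scipy, OpenCV 4.12 (cv2) and the standard library are available. Lean on these libraries where they do the work, as an engineer would, in place of code of your own. Each camera call takes 0.05 s, during which the arm holds its last target. There are 200 camera calls.

### The job

The tilting stage that carries the tissue block stands out of level. Take the ball-tipped probe from its stand, feel lightly with its ball on the metal face near the edge for the high spot, then press the high side down with the probe, slowly and never hard, until the face is level all round. Touch the stage with nothing but the probe's ball end, keep off the tissue block, leave the other things on the table alone, and put the probe back upright in its stand, fully seated.

Things in the scene. Friction and masses are not known exactly. Their poses are not given: they have to be found in the camera images.
- stage_centre (a point): Centre of the flat top face of the tilting stage and the pivot about which it swivels: fixed, 66 mm above the table at any tilt. The face is bright metal, round, 120 mm across, with an engraved circle of 48 mm radius. In its middle a fragile tissue block (pink cassette, pale wax, steel jaws) lies within 23 mm of the centre, 12 mm high. These axes are the foot's and do not tilt.
- stage_base: White ring foot of the stage, fixed to the table, 132 mm across; origin at its underside. The dark bowl in it turns stiffly (greased) and stays where left; at first 0.05 to 0.12 rad out of level in any direction. At the engraved circle a brief touch of 2 to 3 N hardly moves it, 10 N press it down at 4 to 5 mm/s, 17 N at 8 mm/s; the far side rises as much. Over 20 N strains it.
- probe_grip (a point): Centre of the black handle of the feeler probe, half-way up the handle. z runs up the probe, which stands in its stand at first. Handle: round, 16 mm across and 50 mm long, between a 24 mm wide, 5 mm thick collar below (its underside 30 mm below this point) and a 21 mm wide, 6 mm thick knob above (its top 31 mm above this point). The probe is 106 mm long and weighs about 70 g.
- probe_ball (a point): Centre of the red ball (8 mm across) at the probe's lower end, on its axis, 71 mm below the handle's centre when free. The ball is sprung: it begins to yield at 1 N, gives way by 1 mm for each further newton, and meets a hard stop after 5 mm (6 N); beyond that it pushes rigidly.
- stand_mouth (a point): Centre of the mouth of the probe's stand: an upright grey tube (27 mm outside, 16 mm bore, mouth 60 mm above the table) on a dark round foot 68 mm across, fixed to the table. The probe hangs in it with ball and stem in the bore and its collar resting flat on the mouth, so that the handle's centre stands 30 mm above this point.
- petri: Loose whitish clear petri dish, 61 mm across and 14 mm high, origin at the centre of its underside; to be left alone.
- dropper_a: Loose amber dropper bottle with black cap, 28 mm across and 84 mm high, origin at the centre of its underside; to be left alone.
- dropper_b: Loose pale green dropper bottle with white cap, 28 mm across and 84 mm high, origin at the centre of its underside; to be left alone.
- tweezers: Loose steel forceps lying on the table, 14 x 121 x 9 mm, origin at the centre of their underside; to be left alone.
Things that resemble listed ones, but are neither listed nor needed, are in the scene too. Leave any turquoise look-alike of the part that bears stand_mouth alone.

How it is judged:
On the way, in this order (a step that is already met when the one before it is completed fails the run):
1. the gripped probe feels the still tilted face lightly (0.3 to 8 N) (contact force between probe and stage between 0.3 and 8 N and contact force between the fingers and probe above 1 N and angle between stage_face's own z axis and vertical above 0.035 rad), for 0.05 s.
2. the face is level within 0.025 rad with the probe, still in the gripper, lifted off it (angle between stage_face's own z axis and vertical below 0.025 rad and contact force between probe and stage below 0.05 N and contact force between the fingers and probe above 1 N), for 0.2 s.
At the end, for the whole second after the job is handed in: The face is level within 0.025 rad (1.2 mm up or down at the engraved circle), and the probe stands released and at rest in its stand: upright, its axis within 6 mm of the bore's axis and its collar on the mouth within 3 mm (angle between stage_face's own z axis and vertical below 0.025 rad and horizontal distance between probe_grip and stand_mouth below 0.006 m and z of probe_grip in the frame of stand_mouth between 0.027 and 0.033 m and angle between probe_grip's own z axis and vertical below 0.08 rad and linear speed of probe below 0.01 m/s); the robot touches nothing.
It fails at once if the probe pushes on the stage with more than 20 N (contact force between probe and stage above 20 N).
It fails at once if the probe touches the tissue block (contact force between probe and cassette above 0.3 N or contact force between probe and wax_block above 0.3 N or contact force between probe and jaw_a above 0.3 N or contact force between probe and jaw_b above 0.3 N).
It fails at once if the robot itself touches the stage or the block (contact force between any of the fingers, the arm and stage above 0.5 N).
It fails at once if a bystander is pushed more than 15 mm (distance of any of petri, dropper_a, dropper_b, tweezers from where it was at the start of the episode above 0.015 m).
It also fails if it takes over 72 s, if anything falls off the work surface, if the arm or the gripper's body presses on something with over 40 N, if the wrist force passes 120 N, or if a joint passes its speed limit or range.

## Working session

There is one attempt and no reset: what is moved stays moved. The work goes in short steps, Python scripts to look and compute and a shell command to move; the robot and the scene stay as the last step left them, time stands still between calls to the robot, and variables do not carry over. Pictures are saved under pics/ and viewed, at most 10 in all, crops included, and the job is handed in when it is done.

```bash
mkdir -p pics; ls; python3 - <<'E'
from cell import *
import cv2,numpy as np
s=get_state()
print({k:np.round(v,3).tolist() for k,v in s.items()})
for n in("top","side"):
    p,d=read_camera(n);m=camera_model(n)
    cv2.imwrite(f"pics/{n}0.png",p);np.savez(f"{n}0.npz",p=p,d=d,**{k:np.array(v) for k,v in m.items()})
    print(n,m)
E
```

```text
pics
{'time': 0.0, 'q': [-1.274, 0.333, -0.065, 1.461, 0.022, 1.35, -0.088], 'dq': [0.001, -0.002, 0.001, -0.001, -0.001, 0.0, 0.0], 'effort': [0.0, -62.545, 0.05, -39.161, 0.016, 0.01, -0.0], 'tcp_pos': [0.196, 0.593, 0.242], 'tool_rot': [[-0.949, 0.314, -0.0], [0.314, 0.949, -0.001], [-0.0, -0.001, -1.0]], 'contact_force': [0.134, 0.207, 0.021], 'torque': [0.034, -0.042, 0.006], 'grip_force': 0.0, 'width': 0.085}
top {'fx': 538.8613482380246, 'fy': 538.8613482380246, 'cx': 320.26720592977085, 'cy': 237.58800021410508, 'R': array([[-0.00882119, -0.9999499 , -0.00473145],
       [-0.98535486,  0.00949801, -0.17025153],
       [ 0.17028794,  0.00316033, -0.98538928]]), 't': array([-0.03054524,  0.56616575,  0.95640494])}
side {'fx': 486.254794884292, 'fy': 486.254794884292, 'cx': 309.7933864088724, 'cy': 231.44673508528533, 'R': array([[ 0.93703228, -0.34920505,  0.00513233],
       [-0.225629  , -0.61652329, -0.75431465],
       [ 0.26657469,  0.70565917, -0.65649301]]), 't': array([-0.55695525,  0.17403   ,  0.81333907])}
```

View pics/top0.png

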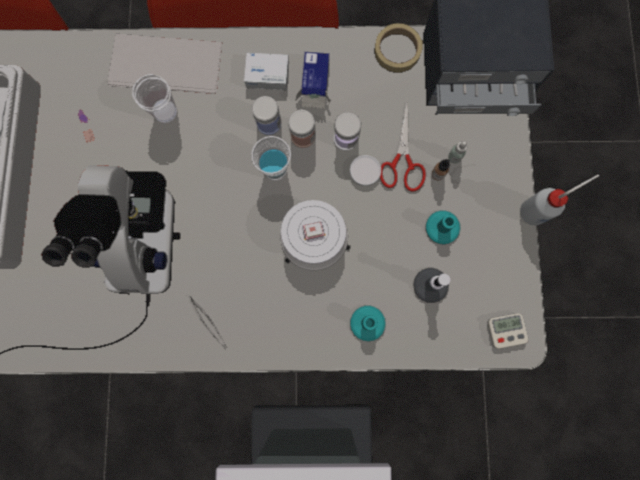

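View pics/side0.png

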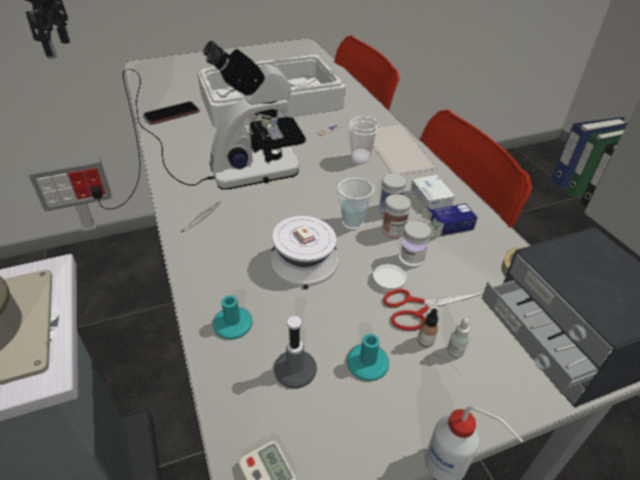

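The top view shows three stand-like things: turquoise at (368,323) and (443,227), and a dark foot with a grey tube holding the white-knobbed, black-handled probe at (432,284). In the side view the probe is at (294,350). The stage is at (314,235), and its base shows in the side view at (305,250). The grey stand fits because it holds the probe and is not turquoise. Next I'll take a crop and positions.

```bash
cat >h.py <<'E'
import numpy as np,cv2
class V:
    def __init__(s,p,d,m):
        s.p=p;s.d=d;s.m=m;s.R=np.array(m["R"]);s.t=np.array(m["t"]);s.C=-s.R.T@s.t
    def ray(s,u,v):
        m=s.m;r=s.R.T@np.array([(u-m["cx"])/m["fx"],(v-m["cy"])/m["fy"],1.]);return r
    def plane(s,u,v,z):
        r=s.ray(u,v);return s.C+r*(z-s.C[2])/r[2]
    def cloud(s):
        m=s.m;v,u=np.mgrid[:480,:640];c=np.stack([(u-m["cx"])/m["fx"]*s.d,(v-m["cy"])/m["fy"]*s.d,s.d],-1)
        w=(c-s.t)@s.R;w[s.d<=0]=np.nan;return w
    def proj(s,X):
        c=s.R@np.array(X)+s.t;m=s.m;return c[0]/c[2]*m["fx"]+m["cx"],c[1]/c[2]*m["fy"]+m["cy"]
def load(n):
    z=np.load(n+".npz");return V(z["p"],z["d"],{k:z[k] for k in("fx","fy","cx","cy","R","t")})
def shot(n,tag=None):
    from cell import read_camera,camera_model
    m=camera_model(n);p,d=read_camera(n)
    if tag:cv2.imwrite(f"pics/{tag}.png",p);np.savez(tag+".npz",p=p,d=d,**{k:np.array(x) for k,x in m.items()})
    return V(p,d,m)
def tilt(v,c,rmin=.026,rmax=.056,verbose=True):
    """plane fit to the metal face round c (x,y,.066)"""
    w=v.cloud();rel=w-np.array([c[0],c[1],.066]);r=np.hypot(rel[...,0],rel[...,1])
    k=(r>rmin)&(r<rmax)&(abs(rel[...,2])<.012);P=rel[k]
    for _ in range(4):
        A=np.c_[P[:,:2],np.ones(len(P))];f=np.linalg.lstsq(A,P[:,2],rcond=None)[0];e=P[:,2]-A@f
        P=P[abs(e)<2.5*e.std()+1e-5]
    g=f[:2];return dict(n=len(P),slope=np.hypot(*g).round(4),up_dir_deg=np.degrees(np.arctan2(g[1],g[0])).round(1),z0=(f[2]+.066).round(4),rms=e.std().round(4))
E
python3 - <<'E'
from h import *
T=load("top0");S=load("side0")
for n,V_,a,sx in(("top",T,(400,250,480,310),0),("side",S,(254,305,334,395),0)):
    w=V_.cloud();x0,y0,x1,y1=a
    c=w[y0:y1,x0:x1].reshape(-1,3)
    for lo,hi in((.055,.062),(.085,.125),(.112,.13)):
        k=(c[:,2]>lo)&(c[:,2]<hi);print(n,lo,k.sum(),np.median(c[k],0).round(4),c[k,2].max().round(4) if k.any() else 0)
    # dark foot
    g=V_.p[y0:y1,x0:x1].max(2)<75
    print("table z",np.nanmedian(c[~g.ravel(),2]))
    # stage: white face
# stage engraved/base from depth
for n,V_ in(("top",T),("side",S)):
    w=V_.cloud();r=np.hypot(w[...,0]-T.plane(314,233,.066)[0],w[...,1]-T.plane(314,233,.066)[1])
    k=((r<.09)&(w[...,2]>.05)&(w[...,2]<.076)).astype(np.uint8)
    cs=max(cv2.findContours(k,cv2.RETR_EXTERNAL,cv2.CHAIN_APPROX_NONE)[0],key=cv2.contourArea)
    e=cv2.fitEllipse(cs);print(n,e,V_.plane(*e[0],.066).round(4))
    c=V_.plane(*e[0],.066);print(tilt(V_,c))
for n,u,v,z in(("petri",366,170,.014),("dropA",445,168,.08),("dropB",461,147,.08),("twe",208,322,.005)):print(n,T.plane(u,v,z).round(3))
print(T.plane(445,279,.121),S.plane(294,321,.121))
a=cv2.resize(T.p[190:350,270:480],None,fx=2.9,fy=2.9);b=cv2.resize(S.p[290:400,240:400],None,fx=2.2,fy=2.2)
b=cv2.resize(S.p[205:395,215:355],(0,0),fx=2.4,fy=2.4)
h=max(a.shape[0],b.shape[0]);o=np.zeros((h,a.shape[1]+b.shape[1],3),np.uint8);o[:a.shape[0],:a.shape[1]]=a;o[:b.shape[0],a.shape[1]:]=b
o=cv2.resize(o,None,fx=min(1,800/o.shape[1]),fy=min(1,800/o.shape[1]));cv2.imwrite("pics/crop0.png",o)
E
```

```text
top 0.055 25 [ 0.4748 -0.2383  0.0587] 0.0619
top 0.085 139 [ 0.4782 -0.2447  0.1204] 0.124
top 0.112 118 [ 0.4796 -0.2461  0.121 ] 0.1259
table z 0.00022344152471917084
side 0.055 77 [ 0.4743 -0.2551  0.0589] 0.0619
side 0.085 281 [ 0.4765 -0.2504  0.118 ] 0.1225
side 0.112 158 [ 0.4767 -0.2477  0.12  ] 0.1225
table z -0.0003540966784983754
top ((313.1651916503906, 231.3177032470703), (62.5496711730957, 64.15265655517578), 95.12614440917969) [ 0.5746 -0.0229  0.066 ]
{'n': 2179, 'slope': np.float64(0.0808), 'up_dir_deg': np.float64(145.0), 'z0': np.float64(0.066), 'rms': np.float64(0.0016)}
side ((303.217041015625, 239.09368896484375), (46.47276306152344, 63.40037536621094), 94.43138885498047) [ 0.5698 -0.03    0.066 ]
{'n': 1441, 'slope': np.float64(0.0818), 'up_dir_deg': np.float64(144.0), 'z0': np.float64(0.0651), 'rms': np.float64(0.0011)}
petri [ 0.706 -0.127  0.014]
dropA [ 0.688 -0.267  0.08 ]
dropB [ 0.729 -0.299  0.08 ]
twe [0.413 0.179 0.005]
[ 0.47968122 -0.24787233  0.121     ] [ 0.4781433  -0.24617006  0.121     ]
```

View pics/crop0.png

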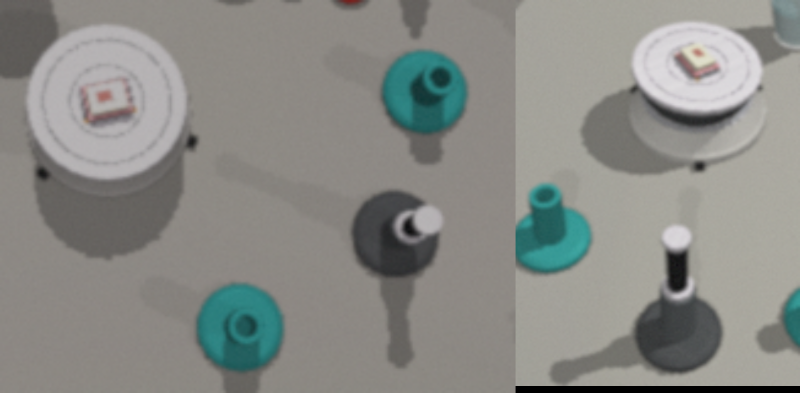

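The crop confirms that the probe hangs in the grey stand with the dark foot, near (415,225) in the crop. The other two stands are turquoise and stay untouched. The stage is 0.081 rad out of level and high towards 145°. I'll square the tool to the world axes first.

```bash
python3 - <<'E'
import cell
from h import *
print({k:getattr(cell,k) for k in dir(cell) if 'tip' in k.lower()})
T=load("top0");w=T.cloud()
k=(w[...,2]>.08)&(w[...,0]<.56)&(w[...,0]>.15)
for a,b in((.45,.7),(.35,.45),(.25,.35),(.15,.25),(0,.15),(-.2,0)):
    q=w[k&(w[...,1]>a)&(w[...,1]<b)];print(a,len(q),q[:,0].min() if len(q) else 0,q[:,2].max() if len(q) else 0)
E
python3 -m handwheel '[[[0,0,0],7.16],[[0,0,0],7.16],[[0,0,0],7.16],[[0,0,0],7.16],[[0,0,0],7.16],[[0,0,0],7.16],[[0,0,0],7.16],[[0,0,0],7.16]]' 1
python3 -m handwheel '[[[0,0,0],7.16],[[0,0,0],7.16],[[0,0,0],0.1],[[0,0,0],0]]'
```

```text
{'tip_extent': 0.011}
0.45 0 0 0
0.35 28 0.5122369093583646 0.09287423858078786
0.25 5197 0.4759970356946014 0.31802333027052293
0.15 63 0.5077938337188069 0.0937524137877204
0 0 0 0
-0.2 0 0 0
time: 0.77
tcp_pos: [0.1964, 0.5931, 0.2418]
tool_rot: [[-0.243, 0.97, -0.0], [0.97, 0.243, -0.001], [-0.001, -0.0, -1.0]]
contact_force: [0.5, 0.1, -0.2]
width: 0.0852
grip_force: 0.0
time: 1.1
tcp_pos: [0.1963, 0.5932, 0.242]
tool_rot: [[-0.004, 1.0, -0.0], [1.0, 0.004, -0.001], [-0.001, -0.0, -1.0]]
contact_force: [-0.2, 0.4, 0.1]
width: 0.0852
grip_force: 0.0
```

```bash
python3 -m handwheel '[[[-0.0343,0.0164,0],0],[[-0.0343,0.0164,0],0],[[-0.0343,0.0164,0],0],[[-0.0343,0.0164,0],0],[[-0.0343,0.0164,0],0],[[-0.0343,0.0164,0],0],[[-0.0343,0.0164,0],0],[[-0.0343,0.0164,0],0]]'
python3 -m handwheel '[[[-0.0343,0.0164,0],0],[[-0.0343,0.0164,0],0],[[-0.0355,0.0084,0],0],[[-0.0355,0.0084,0],0],[[-0.0355,0.0084,0],0],[[-0.0355,0.0084,0],0],[[-0.0355,0.0084,0],0],[[-0.0355,0.0084,0],0]]'
python3 -m handwheel '[[[-0.0355,0.0084,0],0],[[-0.0355,0.0084,0],0],[[-0.0355,0.0084,0],0],[[-0.0355,0.0084,0],0],[[-0.0355,0.0084,0],0],[[-0.0355,0.0084,0],0],[[0,0,0],0],[[0,0,0],0]]'
```

```text
time: 1.77
tcp_pos: [0.328, 0.317, 0.2423]
tool_rot: [[-0.005, 1.0, 0.0], [1.0, 0.005, 0.0], [0.0, 0.0, -1.0]]
contact_force: [2.1, -0.2, -0.6]
width: 0.0855
grip_force: 0.0
time: 2.43
tcp_pos: [0.4106, 0.0353, 0.2424]
tool_rot: [[-0.005, 1.0, 0.001], [1.0, 0.005, 0.001], [0.001, 0.001, -1.0]]
contact_force: [1.2, -0.5, 0.3]
width: 0.0855
grip_force: 0.0
time: 3.1
tcp_pos: [0.4606, -0.1777, 0.2421]
tool_rot: [[0.0, 1.0, -0.001], [1.0, -0.0, -0.002], [-0.002, -0.001, -1.0]]
contact_force: [-0.5, 0.4, -0.9]
width: 0.0857
grip_force: 0.0
```

```bash
python3 -m handwheel '[[[-0.035,0.009,0],0],[[-0.034,0.008,0],0],[[0,0,0],0],[[0,0,0],0]]'
python3 - <<'E'
from h import *
v=shot("wrist","w1");t=shot("top","t1")
print(v.C.round(3),v.R.round(2).tolist())
w=v.cloud()
k=(w[...,2]>.112)&(w[...,2]<.13)&(np.hypot(w[...,0]-.478,w[...,1]+.247)<.03)
print(k.sum(),np.nanmean(w[k],0) if k.any() else 0)
k=k.astype(np.uint8);c=cv2.findContours(k,0,1)[0]
if c:
    c=max(c,key=cv2.contourArea);e=cv2.minEnclosingCircle(c);print(e,v.plane(*e[0],.121))
w=v.cloud();print(v.proj([.478,-.247,.121]),v.proj([.572,-.026,.066]))
E
```

```text
time: 3.43
tcp_pos: [0.4773, -0.2457, 0.2414]
tool_rot: [[0.001, 1.0, -0.003], [1.0, -0.001, -0.001], [-0.001, -0.003, -1.0]]
contact_force: [-0.3, 0.6, 0.8]
width: 0.0855
grip_force: 0.0
[ 0.478 -0.165  0.373] [[1.0, -0.0, -0.0], [0.0, -0.95, 0.31], [-0.0, -0.31, -0.95]]
732 [ 0.47932714 -0.24476404  0.12031769]
((322.9880676269531, 235.5511932373047), 15.403099060058594) [ 0.47930648 -0.24454362  0.121     ]
(np.float64(321.02843349334455), np.float64(239.0501637385679)) (np.float64(471.6630991695999), np.float64(-124.53626037208417))
```

View pics/w1.png

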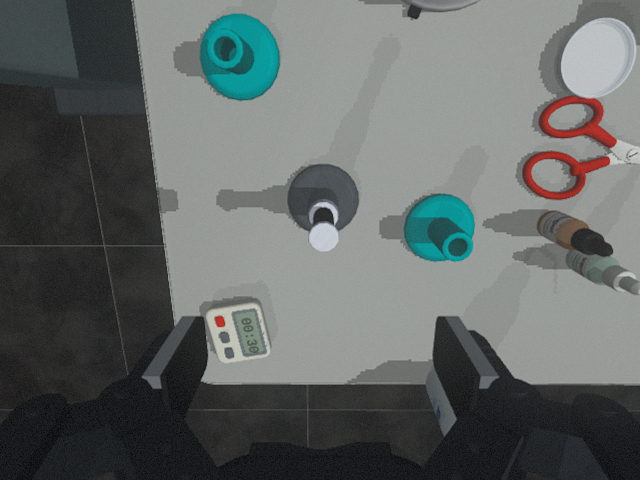

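The wrist view shows the probe's white knob at (323,236) between the open jaws. That puts it at about (0.479, -0.245), and nothing is in the fingers' way. I'll go down and grip.

```bash
python3 -m handwheel '[[[0.0004,0.0018,0.03],0],[[0,0,0.03],0],[[0,0,0.03],0],[[0,0,0.03],0],[[0,0,0.025],0],[[0,0,0.0145],0],[[0,0,0],0],[[0,0,0],0]]'
python3 -m handwheel '[[[0,0,0],0],[[0,0,0],0],[[0,0,0],0],[[0,0,0],0],[[0,0,0],0],[[0,0,0],0],[[0,0,0],0],[[0,0,0],0]]' 0
```

```text
time: 4.2
tcp_pos: [0.4801, -0.2425, 0.0832]
tool_rot: [[-0.002, 1.0, 0.0], [1.0, 0.002, 0.002], [0.002, 0.0, -1.0]]
contact_force: [0.5, -1.4, 0.0]
width: 0.0854
grip_force: 0.0
time: 4.87
tcp_pos: [0.4799, -0.2444, 0.0831]
tool_rot: [[0.0, 1.0, 0.0], [1.0, -0.0, 0.0], [0.0, 0.0, -1.0]]
contact_force: [-0.8, 1.5, 5.7]
width: 0.0154
grip_force: 58.2
```

```bash
python3 -m handwheel '[[[0,0,-0.01],0],[[0,0,-0.02],0],[[0,0,-0.025],0],[[0,0,-0.025],0],[[0,0,-0.02],0],[[0,0,0],0],[[0,0,0],0]]'
python3 -m handwheel '[[[0.03,0.0065,0],0],[[0.035,0.0075,0],0],[[0.035,0.0075,0],0],[[0.035,0.0075,0],0],[[0.035,0.0075,0],0],[[0.03,0.0065,0],0],[[0.025,0.0055,0],0],[[0.0205,0.0045,0],0]]'
python3 -m handwheel '[[[0,0,0],0],[[0,0,0],0],[[0,0,0],0]]'
python3 - <<'E'
from h import *
from cell import get_state
s=get_state();print(s['tcp_pos'],s['contact_force'])
T=shot("top","t2");S=shot("side","s2");W=shot("wrist","w2")
# red ball triangulation top/side
for n,v in(("top",T),("side",S),("wrist",W)):
    h=cv2.cvtColor(v.p,cv2.COLOR_BGR2HSV);r=(((h[...,0]<8)|(h[...,0]>172))&(h[...,1]>130)&(h[...,2]>50)).astype(np.uint8)
    u0,v0=v.proj([.5325,.0015,.119])
    k,l,st,c=cv2.connectedComponentsWithStats(r)
    for i in range(1,k):
        if np.hypot(*(c[i]-[u0,v0]))<60:print(n,(u0,v0),c[i],st[i,4],v.plane(*c[i],.119).round(4))
for n,v in(("side",S),("wrist",W),("top",T)):print(n,tilt(v,(.572,-.026)))
# base ring/rim circle in the wrist view
cv2.imwrite("pics/two.png",np.hstack([cv2.resize(W.p,(400,300)),cv2.resize(S.p[160:310,205:405],(400,300))]))
E
```

```text
time: 5.45
tcp_pos: [0.4802, -0.2445, 0.1837]
tool_rot: [[0.0, 1.0, 0.002], [1.0, -0.0, 0.0], [0.0, 0.002, -1.0]]
contact_force: [-0.6, 0.0, -1.5]
width: 0.0151
grip_force: 58.4
time: 6.12
tcp_pos: [0.5324, 0.0038, 0.1817]
tool_rot: [[-0.002, 1.0, -0.002], [1.0, 0.002, -0.0], [-0.0, -0.002, -1.0]]
contact_force: [0.7, 0.6, -1.6]
width: 0.0154
grip_force: 58.4
time: 6.37
tcp_pos: [0.5322, 0.0002, 0.1821]
tool_rot: [[0.001, 1.0, -0.001], [1.0, -0.001, -0.001], [-0.001, -0.001, -1.0]]
contact_force: [0.2, -0.4, -1.2]
width: 0.015
grip_force: 58.4
[5.32240320e-01 2.38700601e-04 1.82108570e-01] [ 0.21100376 -0.35599063 -1.24245946]
side (np.float64(277.73616406798453), np.float64(211.06822636067216)) [277.5 213. ] 2 [ 0.5304 -0.0037  0.119 ]
wrist (np.float64(319.6360945152088), np.float64(267.1525893013936)) [319.88405797 270.34782609] 69 [ 5.326e-01 -3.000e-04  1.190e-01]
side {'n': 1488, 'slope': np.float64(0.0822), 'up_dir_deg': np.float64(144.7), 'z0': np.float64(0.0652), 'rms': np.float64(0.001)}
wrist {'n': 11586, 'slope': np.float64(0.0814), 'up_dir_deg': np.float64(144.9), 'z0': np.float64(0.0657), 'rms': np.float64(0.0006)}
top {'n': 704, 'slope': np.float64(0.0777), 'up_dir_deg': np.float64(147.5), 'z0': np.float64(0.0659), 'rms': np.float64(0.0016)}
```

View pics/two.png

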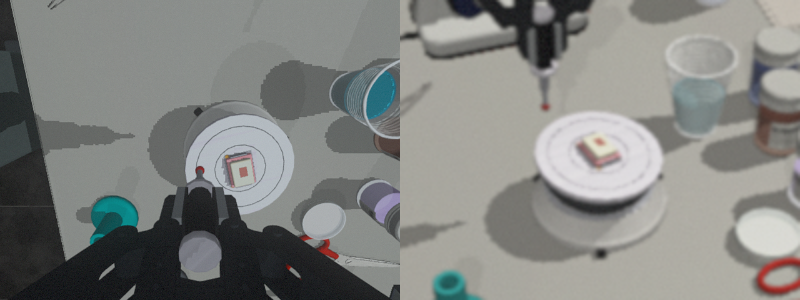

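The wrist half shows the ball at about (320,270) full scale, left of the face. The face centre is near (384,261) and the tissue is well to the right of the ball. I'll come down to just above the face and check the centre.

```bash
python3 - <<'E'
from h import *
W=load("w2");S=load("s2")
for n,v in(("w",W),("s",S)):
    w=v.cloud();rel=w-[.572,-.026,.066];r=np.hypot(rel[...,0],rel[...,1])
    res=rel[...,2]-(rel[...,0]*-.0667+rel[...,1]*.0468)
    k=(abs(res)<.003)&(r<.085);P=w[k][:,:2]
    # circle through boundary of the metal disc: extreme per-angle radius
    a=np.arctan2(P[:,1]+.026,P[:,0]-.572);b=((a+np.pi)/(2*np.pi)*36).astype(int)
    rr=np.hypot(P[:,0]-.572,P[:,1]+.026);E=[P[b==i][rr[b==i].argmax()] for i in range(36) if (b==i).sum()>3]
    E=np.array(E)
    for _ in range(4):
        s=np.linalg.lstsq(np.c_[2*E,np.ones(len(E))],(E**2).sum(1),rcond=None)[0];R=np.sqrt(s[2]+s[0]**2+s[1]**2)
        e=np.hypot(*(E-s[:2]).T)-R;E=E[abs(e)<2*e.std()+3e-4]
    print(n,s[:2],R,len(E),e.std())
print(W.plane(384,261,.066))
E
python3 -m handwheel '[[[0,0,0.01],0],[[0,0,0.012],0],[[0,0,0.008],0],[[0,0,0.004],0],[[0,0,0],0],[[0,0,0],0]]'
```

```text
w [ 0.575611   -0.02177176] 0.059673877782244304 29 0.0002580045918177991
s [ 0.57346631 -0.02271517] 0.059742374571196896 35 0.000703383797292834
[ 0.5755936  -0.01562843  0.066     ]
time: 7.02
tcp_pos: [0.5327, 0.0009, 0.1485]
tool_rot: [[0.001, 1.0, -0.001], [1.0, -0.001, -0.0], [-0.0, -0.001, -1.0]]
contact_force: [-0.2, 0.9, 0.3]
width: 0.0153
grip_force: 58.4
```

```bash
python3 -m handwheel '[[[0.0055,0.003,0],0],[[0,0,0.004],0],[[0,0,0.002],0],[[0,0,0.001],0],[[0,0,0.001],0],[[0,0,0],0],[[0,0,0],0]]'
python3 -m handwheel '[[[0,0,0.001],0],[[0,0,0.001],0],[[0,0,0],0],[[0,0,0],0]]'
```

```text
time: 7.6
tcp_pos: [0.5358, 0.0065, 0.1408]
tool_rot: [[0.001, 1.0, 0.0], [1.0, -0.001, 0.0], [0.0, 0.0, -1.0]]
contact_force: [1.0, 1.0, -0.1]
width: 0.0148
grip_force: 58.4
time: 7.93
tcp_pos: [0.5358, 0.0066, 0.1388]
tool_rot: [[0.0, 1.0, -0.0], [1.0, -0.0, 0.0], [0.0, -0.0, -1.0]]
contact_force: [-0.1, 0.4, -0.5]
width: 0.0153
grip_force: 58.4
```

```bash
python3 -m handwheel '[[[0,0,0.001],0],[[0,0,0],0],[[0,0,0],0]]'; python3 -m handwheel '[[[0,0,0],0]]'
```

```text
time: 8.18
tcp_pos: [0.5359, 0.0066, 0.1378]
tool_rot: [[0.0, 1.0, 0.0], [1.0, -0.0, 0.0], [0.0, 0.0, -1.0]]
contact_force: [1.4, 0.6, 0.2]
width: 0.0154
grip_force: 58.4
time: 8.27
tcp_pos: [0.5359, 0.0066, 0.1379]
tool_rot: [[0.0, 1.0, 0.0], [1.0, -0.0, 0.0], [0.0, 0.0, -1.0]]
contact_force: [1.2, 0.2, 0.2]
width: 0.015
grip_force: 58.4
```

```bash
python3 -m handwheel '[[[0,0,0.001],0],[[0,0,0],0],[[0,0,0],0]]'; python3 -m handwheel '[[[0,0,0.001],0],[[0,0,0],0],[[0,0,0],0]]';python3 -m handwheel '[[[0,0,0.0005],0],[[0,0,0],0]]'
python3 - <<'E'
from h import *
W=shot("wrist","w3");print(tilt(W,(.575,-.022)))
E
```

```text
time: 8.52
tcp_pos: [0.5359, 0.0066, 0.1368]
tool_rot: [[0.0, 1.0, 0.0], [1.0, -0.0, 0.0], [0.0, 0.0, -1.0]]
contact_force: [-1.0, -0.3, 1.6]
width: 0.0154
grip_force: 58.4
time: 8.77
tcp_pos: [0.5359, 0.0066, 0.1358]
tool_rot: [[0.0, 1.0, 0.0], [1.0, -0.0, 0.0], [0.0, 0.0, -1.0]]
contact_force: [-0.9, -0.3, 2.5]
width: 0.0151
grip_force: 58.4
time: 8.93
tcp_pos: [0.5359, 0.0066, 0.1353]
tool_rot: [[0.0, 1.0, 0.0], [1.0, -0.0, 0.0], [0.0, 0.0, -1.0]]
contact_force: [-0.3, 0.6, 2.4]
width: 0.0149
grip_force: 58.4
{'n': 12947, 'slope': np.float64(0.0784), 'up_dir_deg': np.float64(145.2), 'z0': np.float64(0.0657), 'rms': np.float64(0.0006)}
```

The light touch is done: about 2.5 N while the face is still 0.078 rad off level. Now I'll press slowly.

```bash
python3 -m handwheel '[[[0,0,0.0004],0],[[0,0,0.0004],0],[[0,0,0.0004],0],[[0,0,0.0004],0],[[0,0,0.0004],0],[[0,0,0.0004],0]]'; python3 -m handwheel '[[[0,0,0.0003],0],[[0,0,0.0003],0],[[0,0,0.0003],0],[[0,0,0.0003],0],[[0,0,0.0003],0],[[0,0,0.0003],0]]'
python3 - <<'E'
from h import *
W=shot("wrist","w4");print(tilt(W,(.575,-.022)))
E
```

```text
time: 9.48
tcp_pos: [0.5359, 0.0066, 0.1329]
tool_rot: [[0.0, 1.0, 0.0], [1.0, -0.0, 0.0], [0.0, 0.0, -1.0]]
contact_force: [-0.2, -0.4, 3.4]
width: 0.0155
grip_force: 58.4
time: 9.98
tcp_pos: [0.5359, 0.0066, 0.1311]
tool_rot: [[0.0, 1.0, 0.0], [1.0, -0.0, 0.0], [0.0, 0.0, -1.0]]
contact_force: [-0.3, 0.4, 5.1]
width: 0.0153
grip_force: 58.4
{'n': 13142, 'slope': np.float64(0.0487), 'up_dir_deg': np.float64(145.4), 'z0': np.float64(0.0656), 'rms': np.float64(0.0006)}
```

```bash
python3 -m handwheel '[[[0,0,0.0003],0],[[0,0,0.0003],0],[[0,0,0.0003],0],[[0,0,0.0003],0],[[0,0,0],0],[[0,0,0],0]]'
python3 - <<'E'
from h import *
W=shot("wrist");print(tilt(W,(.575,-.022)))
E
```

```text
time: 10.53
tcp_pos: [0.5358, 0.0066, 0.1299]
tool_rot: [[0.0, 1.0, -0.0], [1.0, -0.0, 0.0], [0.0, -0.0, -1.0]]
contact_force: [-0.4, 0.0, 5.1]
width: 0.0153
grip_force: 58.6
{'n': 13301, 'slope': np.float64(0.0247), 'up_dir_deg': np.float64(146.8), 'z0': np.float64(0.0656), 'rms': np.float64(0.0006)}
```

```bash
python3 -m handwheel '[[[0,0,0.0003],0],[[0,0,0],0],[[0,0,0],0],[[0,0,0],0]]'
python3 - <<'E'
from h import *
W=shot("wrist");print(tilt(W,(.575,-.022)))
E
```

```text
time: 10.92
tcp_pos: [0.5358, 0.0066, 0.1296]
tool_rot: [[0.0, 1.0, -0.0], [1.0, -0.0, 0.0], [0.0, -0.0, -1.0]]
contact_force: [0.0, -0.4, 4.7]
width: 0.0153
grip_force: 58.6
{'n': 13377, 'slope': np.float64(0.0101), 'up_dir_deg': np.float64(150.3), 'z0': np.float64(0.0656), 'rms': np.float64(0.0006)}
```

```bash
python3 -m handwheel '[[[0,0,0],0],[[0,0,-0.004],0],[[0,0,-0.012],0],[[0,0,-0.018],0],[[0,0,-0.018],0],[[0,0,0],0],[[0,0,0],0],[[0,0,0],0]]'
python3 - <<'E'
from h import *
for n in("wrist","side"):print(tilt(shot(n),(.575,-.022)))
E
```

```text
time: 11.63
tcp_pos: [0.5354, 0.0068, 0.1813]
tool_rot: [[0.0, 1.0, -0.001], [1.0, -0.0, 0.0], [0.0, -0.001, -1.0]]
contact_force: [-0.1, 0.9, -1.8]
width: 0.0152
grip_force: 58.4
{'n': 11633, 'slope': np.float64(0.0038), 'up_dir_deg': np.float64(163.9), 'z0': np.float64(0.0656), 'rms': np.float64(0.0006)}
{'n': 1428, 'slope': np.float64(0.0036), 'up_dir_deg': np.float64(168.3), 'z0': np.float64(0.0653), 'rms': np.float64(0.001)}
```

The face is level: both cameras read about 0.004 rad with the probe lifted off. Now I'll carry the probe back over the stand.

```bash
python3 -m handwheel '[[[-0.025,-0.0055,0],0],[[-0.035,-0.008,0],0],[[-0.038,-0.0085,0],0],[[-0.038,-0.0085,0],0],[[-0.038,-0.0085,0],0],[[-0.035,-0.008,0],0],[[-0.027,-0.006,0],0],[[-0.015,-0.003,0],0]]'
python3 -m handwheel '[[[0,0,0.01],0],[[0,0,0.01],0],[[0,0,0],0],[[0,0,0],0],[[0,0,0],0]]'
python3 - <<'E'
from h import *
S=shot("side","s5");W=shot("wrist","w5");print(W.proj([.48,-.2445,.06]))
a=cv2.resize(W.p[170:320,220:420],(400,300));b=cv2.resize(S.p[270:390,214:374],(400,300));cv2.imwrite("pics/ret.png",np.hstack([a,b]))
E
```

```text
time: 12.4
tcp_pos: [0.4776, -0.2481, 0.1812]
tool_rot: [[0.005, 1.0, -0.001], [1.0, -0.005, -0.001], [-0.001, -0.001, -1.0]]
contact_force: [0.2, -0.2, -0.9]
width: 0.0154
grip_force: 58.4
time: 12.82
tcp_pos: [0.4801, -0.2432, 0.1614]
tool_rot: [[-0.001, 1.0, -0.001], [1.0, 0.001, 0.0], [0.0, -0.001, -1.0]]
contact_force: [-0.1, 0.5, -0.3]
width: 0.0155
grip_force: 58.4
(np.float64(319.15870245377596), np.float64(248.3388702672055))
```

View pics/ret.png

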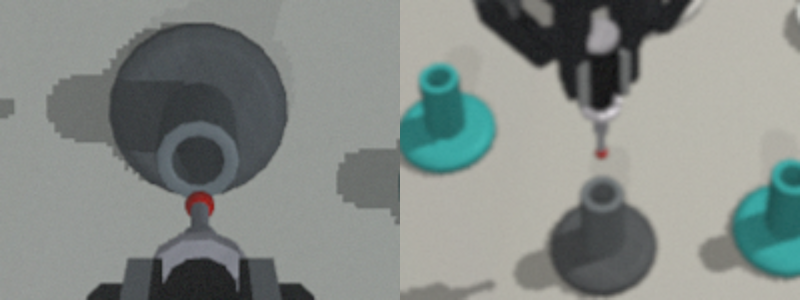

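The wrist half shows the mouth at full-scale (319,249), which agrees with the predicted (319,248), and the side half shows the ball over the bore. I'll lower it.

```bash
python3 -m handwheel '[[[0,0,0.012],0],[[0,0,0.012],0],[[0,0,0.012],0],[[0,0,0.012],0],[[0,0,0.01],0],[[0,0,0.008],0],[[0,0,0],0],[[0,0,0],0]]'
python3 -m handwheel '[[[0,0,0.005],0],[[0,0,0.004],0],[[0,0,0.002],0],[[0,0,0],0],[[0,0,0],0]]'
```

```text
time: 13.58
tcp_pos: [0.4794, -0.2446, 0.0952]
tool_rot: [[0.001, 1.0, -0.001], [1.0, -0.001, -0.0], [-0.0, -0.001, -1.0]]
contact_force: [0.3, -0.3, 0.3]
width: 0.0155
grip_force: 58.4
time: 14.0
tcp_pos: [0.4798, -0.2444, 0.0846]
tool_rot: [[0.0, 1.0, 0.0], [1.0, -0.0, 0.0], [0.0, 0.0, -1.0]]
contact_force: [0.0, -1.0, -0.2]
width: 0.0148
grip_force: 58.4
```

```bash
python3 -m handwheel '[[[0,0,0.001],0],[[0,0,0.0005],0],[[0,0,0],0],[[0,0,0],0]]'
python3 -m handwheel '[[[0,0,0],0],[[0,0,0],0],[[0,0,0],0],[[0,0,0],0],[[0,0,0],0],[[0,0,0],0],[[0,0,0],0],[[0,0,0],0]]' 1
python3 -m handwheel '[[[0,0,-0.01],0],[[0,0,-0.02],0],[[0,0,-0.03],0],[[0,0,-0.035],0],[[0,0,-0.035],0],[[0,0,-0.02],0],[[0,0,0],0],[[0,0,0],0]]'
python3 - <<'E'
from h import *
S=shot("side","s6");W=shot("wrist","w6");T=shot("top")
for v in(W,S):
    w=v.cloud();k=(w[...,2]>.115)&(w[...,2]<.13)&(np.hypot(w[...,0]-.479,w[...,1]+.245)<.02);print(k.sum(),w[k].mean(0).round(4))
for v in(S,T):print(tilt(v,(.575,-.022)))
a=cv2.resize(W.p[150:300,220:420],(400,300));b=cv2.resize(S.p[290:410,214:374],(400,300));cv2.imwrite("pics/fin.png",np.hstack([a,b]))
E
```

```text
time: 14.33
tcp_pos: [0.4798, -0.2443, 0.0831]
tool_rot: [[0.0, 1.0, 0.0], [1.0, -0.0, 0.0], [0.0, 0.0, -1.0]]
contact_force: [-0.0, 0.9, -0.7]
width: 0.0151
grip_force: 58.4
time: 15.0
tcp_pos: [0.4797, -0.2443, 0.0831]
tool_rot: [[0.0, 1.0, 0.0], [1.0, -0.0, 0.0], [0.0, 0.0, -1.0]]
contact_force: [0.8, 0.5, -0.2]
width: 0.0853
grip_force: 0.0
time: 15.67
tcp_pos: [0.4802, -0.2446, 0.2344]
tool_rot: [[0.0, 1.0, 0.002], [1.0, -0.0, 0.0], [0.0, 0.002, -1.0]]
contact_force: [-0.3, 0.1, 0.3]
width: 0.0857
grip_force: 0.0
773 [ 0.4796 -0.2448  0.1203]
152 [ 0.4775 -0.247   0.1199]
{'n': 714, 'slope': np.float64(0.0064), 'up_dir_deg': np.float64(-148.9), 'z0': np.float64(0.0652), 'rms': np.float64(0.001)}
{'n': 2208, 'slope': np.float64(0.0035), 'up_dir_deg': np.float64(-160.9), 'z0': np.float64(0.0658), 'rms': np.float64(0.0017)}
```

View pics/fin.png

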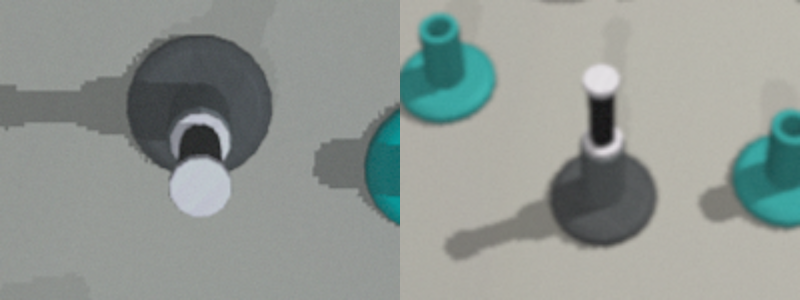

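The picture shows the probe upright in its grey stand with the collar on the mouth (knob at (200,187) in the left half). Its knob height matches the start, and the face still reads level.

```bash
python3 -c "
from cell import *
print(close_job())"
```

```text
the job is handed in; nothing more can be done
None
```

The job is handed in (no verdict came back): the stage face was last measured level to about 0.006 rad or better, and the probe is released, upright and seated in its grey stand, with no force reading above about 5 N during the press.

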